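Clear the setting plate and set up the V-block

TASK

Sweep all four metal chips off the steel plate into its chip tray with the scraper block (they are sharp: keep the fingers off them), and stand the scraper back upright on the bench. Then take the V-block out of the sloped bin and set it down gently on the plate, groove up, with one end square and flush against the stop rail. Leave the other blocks in the bin and everything else where it is.

Things in the scene. Friction and masses are not known exactly. Their poses are not given: they have to be found in the camera images.
- vblock: The V-block: plain steel block with a V groove, 28 mm wide and 14 mm deep, running the whole length of its top; 90 mm long (its own x), 34 mm wide (y), 34 mm high; origin at the centre of the underside; z out of its top. Starts lying lengthwise up the slope in one of the bin's compartments, groove up. 0.5 to 0.75 kg. Both ends are alike.
- plain_block: Plain rectangular steel block without groove, 90 mm long (its own x), 34 mm wide (y), 34 mm high; origin at the centre of the underside; z out of its top. Starts lying lengthwise up the slope in one of the bin's compartments. Stays in the bin.
- step_block: Stepped steel block: the half at its +x end is 34 mm high, the other half only 17 mm; otherwise 90 mm long (its own x), 34 mm wide (y), 34 mm high; origin at the centre of the underside; z out of its top. Starts lying lengthwise up the slope in one of the bin's compartments. Stays in the bin.
- bin: Fixed dark blue plastic bin, three open compartments side by side along its y, each 92 mm wide, 120 mm long inside; walls 5 mm thick, 25 mm high inside. The floor slopes 15 degrees (0.26 rad), low end toward -x (the robot); the blocks lie on it. Origin on the bench under its centre, where the inner floor is 23 mm up, highest rim 64 mm up. Its own axes are level (z up).
- plate_top (a point): Centre of the top face of the fixed dark steel plate, 40 mm above the bench; plate 220 mm (x) by 200 mm (y). z up, -x toward the robot. A steel stop rail, 12 mm high, 15 mm thick, stands on the far edge along y; its face toward the robot is at x = +95 mm from this point.
- tray_floor (a point): Centre of the inner floor of the fixed aluminium chip tray, 8 mm above the bench, axes as plate_top. The tray joins the plate's edge toward the robot (no wall on that side, the plate's top is 32 mm above the tray floor); inside 116 mm (x) by 192 mm (y); the other three walls rise 22 mm above its floor.
- scraper: Scraper block standing on the bench left of the plate: aluminium blade 120 mm long (its own x), 18 mm thick (y), 36 mm high, with a black plastic grip on top, 80 mm long, 26 mm thick, 38 mm high (total height 74 mm). Origin at the centre of the blade's underside, z up. About 0.25 kg.
- spray_can: Bystander: white spray can, 56 mm across, 150 mm high, beside the bin; origin under its centre.
- seal_case: Bystander: flat case of seals, 100 x 160 x 37 mm, beyond the bin; origin under its centre.
- torque_wrench: Bystander: torque wrench lying beyond the plate, 28 mm wide and high, about 250 mm long, black handle; origin under the middle of the handle.
- chip0: A loose sharp metal chip lying on the plate, 22 x 16 x 8 mm, about 18 g; origin at the centre of its underside as it lies at the start. Chips start at least 50 mm from the stop rail and within 48 mm of the plate's middle line (its x axis).
- chip1: A loose sharp metal chip lying on the plate, 22 x 16 x 8 mm, about 18 g; origin at the centre of its underside as it lies at the start. Chips start at least 50 mm from the stop rail and within 48 mm of the plate's middle line (its x axis).
- chip2: A loose sharp metal chip lying on the plate, 22 x 16 x 8 mm, about 18 g; origin at the centre of its underside as it lies at the start. Chips start at least 50 mm from the stop rail and within 48 mm of the plate's middle line (its x axis).
- chip3: A loose sharp metal chip lying on the plate, 22 x 16 x 8 mm, about 18 g; origin at the centre of its underside as it lies at the start. Chips start at least 50 mm from the stop rail and within 48 mm of the plate's middle line (its x axis).

How it is judged:
On the way, in this order (a step that is already met when the one before it is completed fails the run):
1. all four chips lie in the chip tray (x of chip0 in the frame of tray_floor between -0.06 and 0.058 m and y of chip0 in the frame of tray_floor between -0.1 and 0.1 m and z of each of chip0, chip1, chip2, chip3 in the frame of tray_floor below 0.022 m and x of chip1 in the frame of tray_floor between -0.06 and 0.058 m and y of chip1 in the frame of tray_floor between -0.1 and 0.1 m and x of chip2 in the frame of tray_floor between -0.06 and 0.058 m and y of chip2 in the frame of tray_floor between -0.1 and 0.1 m and x of chip3 in the frame of tray_floor between -0.06 and 0.058 m and y of chip3 in the frame of tray_floor between -0.1 and 0.1 m), for 0.2 s.
2. the scraper stands upright on the bench, released (height (world z) of scraper below 0.005 m and angle between scraper's own z axis and vertical below 0.1 rad and contact force between the fingers and scraper below 0.2 N), for 0.2 s.
3. the V-block lies on the plate, groove up, one end flush and square against the rail, released (x of vblock in the frame of plate_top between 0.045 and 0.054 m and y of vblock in the frame of plate_top between -0.085 and 0.085 m and z of vblock in the frame of plate_top between -0.004 and 0.004 m and angle between vblock's own z axis and vertical below 0.06 rad and angle between the x axis of vblock and the x axis of plate_top, either way round below 0.09 rad and contact force between the fingers and vblock below 0.2 N and linear speed of vblock below 0.02 m/s), for 0.2 s.
At the end, for the whole second after the job is handed in: All four chips in the chip tray; scraper upright (0.1 rad) on the bench, not in the tray or on the plate; V-block at rest and fully on the plate, groove up and level (0.06 rad), square to the stop rail (0.09 rad), its end within 5 mm of the rail's face; all released (all of step 1 and all of step 2 and all of step 3); the robot touches nothing.
It fails at once if the fingers touch a chip (contact force between the fingers and chip0 above 1 N or contact force between the fingers and chip1 above 1 N or contact force between the fingers and chip2 above 1 N or contact force between the fingers and chip3 above 1 N).
It fails at once if another block is taken out of its place (moved over 40 mm) (distance of any of plain_block, step_block from where it was at the start of the episode above 0.04 m).
It fails at once if a bystander (spray can, seal case, torque wrench) is moved over 30 mm (distance of any of spray_can, seal_case, torque_wrench from where it was at the start of the episode above 0.03 m).
It fails at once if the V-block is dropped: out of the fingers more than 10 mm above the plate (z of vblock in the frame of plate_top above 0.01 m and contact force between the fingers and vblock below 0.05 N).
It fails at once if the V-block is banged or pressed on the plate or rail (over 150 N) (contact force between vblock and plate above 150 N).
It also fails if it takes over 64 s, if anything falls off the work surface, if the arm or the gripper's body presses on something with over 40 N, if the wrist force passes 120 N, or if a joint passes its speed limit or range.

ROBOT

A 6-joint arm with a two-finger parallel gripper is mounted at the origin on the work surface. World frame = base frame: x ahead of the robot, y to its left, z up, the work surface at z = 0. Lengths are in m, angles in rad, forces in N, time in s.
With the tool pointing down it reaches from about 0.3 to 0.775 m from the base axis. Payload 14.6 kg.
Tool frame: the origin (TCP) lies at the very end of the fingers, on their centre line; the grasp point (between the pads) lies 19 mm behind it; z points along the fingers, y is the line along which they close (so a half turn about z gives the same grasp; the last joint's range is limited). The gripper opens to 94 mm and grips with 3 to 60 N. Pads are 16 mm wide; open, the fingers measure 119 mm over their backs; the gripper's body (75 mm by 177 mm) begins 78 mm behind the grasp point.
Start: joints at [1.194, 0.3, 1.521, -0, 1.321, -0.067], TCP at [0.168, 0.524, 0.205] pointing down, gripper open.
Joint ranges: [-3.03, 3.03], [-0.79, 2.21], [0.23, 2.52], [-1.04, 4.18], [0, 3.07], [-2.55, 2.55]. Speed limits (rad/s): [2.22, 2.22, 2.57, 3.14, 3.14, 3.14].

INTERFACE

Orientations are given as [roll, pitch, yaw] about the fixed x, y, z axes, in that order (R = Rz(yaw) Ry(pitch) Rx(roll)).
In Python, from station import ctrl gives the robot as it stands.
- The arm moves only by the tool move_arm, never from a script. Its argument "increments" is a list of rows, each a list of 7 numbers: the opening, from 0 (shut) to 1 (fully open), then the shift along the tool's x, y, z in units of 50 mm (1.0 is 50 mm), then the turn, a rotation vector about the tool's x, y, z in rad. In form: [[claw, tx, ty, tz, rx, ry, rz], ...]. A call has 1 to 20 rows; each row shifts and turns the commanded pose from where the row before left it, along the tool's axes as they then stand; what a row does not reach is not made up. A row lasts 1/10 s, in which the tool goes at most 50 mm and 8.59 degrees, less where a joint would pass 70% of its speed; a pose out of reach is approached as far as the arm can. A call is refused whole if a number of a shift passes 1 or a number of a turn 0.15, either way. A call with a gripper value outside its range is refused whole. The fingers move at their own pace and stop on an object; "force" is the grip in N (left out, the last holds). Time passes only in rows, so rows that do not move let the fingers close. It gives the time, the measured TCP pose, the force, the opening and the grip force at its end, in the units of the state.
- ctrl.get_obs(): the state, without advancing time (a new reading comes with each control period).
- ctrl.camera(name): name is "scene" or "top" or "wrist"; returns a dict with "color" (400x640x3 uint8, blue, green, red), "K" (3x3 intrinsics, pixels), "pose" (4x4, takes a point from camera to world coordinates); the wrist camera has in their place "tool_from_camera" (4x4, takes a point from camera to tool coordinates, whose origin is the TCP and whose axes are the flange's). Camera axes: x right, y down, z forward; pixel columns grow to the right and rows downward; lengths in m; the calibration is good to about 2 mm. A picture is of the moment at which its call begins: read the wrist's pose just before it. There is no depth.
- ctrl.hand_in(): hands the job in; it is judged then, once.
Trained networks look in a picture, given as the dict that the camera call returned (one of the last four; its "shot" number tells which), for a name from the list of things; names that differ only in an ending like _2 or _b are one class to them, and where a whole thing is asked for, a point or a joint stands for the part that bears it (a point fixed in the world has none). Each returns a list of dicts, best first, with "conf" (0 to 1); they miss things now and then, are a little off and sometimes report something else, mostly with a low value. They report only what shows in the picture. A call takes as long as a camera call.
- ctrl.cut_out(name, picture): "mask" (400x640 bool, what is visible of it) and "centre" ([row, column] in pixels, amid what is visible of it).
The state is a dict: "time_s": time; "qpos": joint angles; "joint_vel": joint speeds; "tau": joint torques, N m; "ee_pos": TCP position; "eef_rot": TCP orientation; "force": force on the tool from outside, world axes, zero at the start; "moment": the same for the moment, N m; "grip_width": finger opening in m; "grip_force": force on a finger pad.
Only numpy, scipy, OpenCV 4.12 (cv2) and the standard library are available. Lean on these libraries where they do the work, as an engineer would, in place of code of your own. Each camera call takes 0.05 s, during which the arm holds its last target. There are 200 camera calls.

## Working session

There is one attempt and no reset: what is moved stays moved. The work goes in short steps, Python scripts to look and compute and a tool call to move; the robot and the scene stay as the last step left them, time stands still between calls to the robot, and variables do not carry over. Pictures are saved under pics/ and viewed, at most 10 in all, crops included, and the job is handed in when it is done.

Besides the shell and the picture viewer there is one more tool, called after "Request:" in YAML: its name, and indented under it one key for each argument. move_arm: Moves the arm, as the interface text tells. Its arguments: {"type":"object","properties":{"increments":{"type":"array","items":{"type":"array","items":{"type":"number"}}},"force":{"type":"number"}},"required":["increments"]}

```bash
mkdir -p pics; ls
cat > h.py <<'E'
import numpy as np, cv2
from scipy.spatial.transform import Rotation as R
from station import ctrl
def ray(c,uv):
    d=np.linalg.inv(c["K"])@np.array([uv[0],uv[1],1.]); P=c["pose"]
    return P[:3,3],P[:3,:3]@d
def onz(c,uv,z):
    o,d=ray(c,uv); return o+d*(z-o[2])/d[2]
def wrist():
    o=ctrl.get_obs(); c=ctrl.camera("wrist"); T=np.eye(4); T[:3,:3]=R.from_euler("xyz",o["eef_rot"]).as_matrix(); T[:3,3]=o["ee_pos"]
    c["pose"]=T@c["tool_from_camera"]; return c
def proj(c,p):
    P=c["pose"]; q=c["K"]@(P[:3,:3].T@(np.asarray(p)-P[:3,3])); return q[:2]/q[2]
E
python3 - <<'E'
from h import *
print({k:np.round(v,3) for k,v in ctrl.get_obs().items()})
for n in ["top","scene"]:
    c=ctrl.camera(n); cv2.imwrite(f"pics/{n}.png",c["color"]); print(n,c["K"].round(1).tolist(),c["pose"].round(3).tolist())
    for t,z in dict(vblock=.05,plain_block=.05,step_block=.05,bin=.04,scraper=.074,chip0=.046,plate_top=.04,spray_can=.15,seal_case=.037,torque_wrench=.028,tray_floor=.008).items():
        for r in ctrl.cut_out(t,c)[:5]:
            v,u=r["centre"]; 
            m=np.argwhere(r["mask"]).astype(np.float32); 
            print(t,round(r["conf"],2),(int(u),int(v)),onz(c,(u,v),z).round(3)[:2], [onz(c,(b[1],b[0]),z).round(3)[:2].tolist() for b in cv2.boxPoints(cv2.minAreaRect(m))] if len(m)>5 else '')
E
```

```text
pics
{'time_s': np.float64(0.0), 'qpos': array([ 1.194,  0.3  ,  1.522,  0.   ,  1.321, -0.067]), 'joint_vel': array([ 0.001,  0.001, -0.001,  0.   , -0.001,  0.   ]), 'tau': array([ 0.0000e+00, -5.3181e+01, -3.5273e+01,  7.1000e-02,  2.4000e-02,
       -0.0000e+00]), 'ee_pos': array([0.168, 0.524, 0.205]), 'eef_rot': array([-3.14 , -0.   ,  2.832]), 'force': array([-0.068,  0.573, -0.279]), 'moment': array([0.027, 0.064, 0.022]), 'grip_force': np.float64(0.0), 'grip_width': np.float64(0.094)}
top [[369.5, 0.0, 316.8], [0.0, 369.5, 202.0], [0.0, 0.0, 1.0]] [[-0.007, -0.995, 0.104, 0.517], [-1.0, 0.005, -0.022, -0.061], [0.021, -0.104, -0.994, 1.028], [0.0, 0.0, 0.0, 1.0]]
vblock 0.7 (228, 236) [0.53  0.149] [[0.696, 0.257], [0.352, 0.247], [0.35, 0.047], [0.695, 0.05]]
vblock 0.68 (337, 228) [ 0.55  -0.136] [[0.592, -0.158], [0.588, -0.12], [0.496, -0.129], [0.499, -0.167]]
plain_block 0.68 (376, 227) [ 0.551 -0.241] [[0.599, -0.261], [0.596, -0.222], [0.506, -0.226], [0.508, -0.265]]
plain_block 0.16 (232, 211) [0.595 0.141] [[0.604, 0.147], [0.586, 0.146], [0.586, 0.128], [0.604, 0
[... 1938 characters left out ...]
3, -0.405], [0.633, -0.405], [0.608, -0.084]]
plate_top 0.79 (327, 142) [0.544 0.132] [[0.292, 0.282], [0.362, 0.024], [0.723, 0.028], [0.693, 0.265]]
spray_can 0.57 (203, 301) [ 0.584 -0.516] [[0.547, -0.47], [0.528, -0.524], [0.632, -0.557], [0.651, -0.507]]
seal_case 0.64 (341, 240) [ 0.759 -0.162] [[0.702, -0.059], [0.702, -0.228], [0.808, -0.238], [0.816, -0.075]]
torque_wrench 0.84 (391, 182) [0.794 0.097] [[0.788, 0.257], [0.779, -0.009], [0.806, -0.013], [0.817, 0.25]]
torque_wrench 0.73 (204, 301) [ 0.534 -0.496] [[0.489, -0.45], [0.47, -0.509], [0.586, -0.544], [0.606, -0.488]]
tray_floor 0.68 (326, 141) [0.525 0.158] [[0.276, 0.314], [0.347, 0.047], [0.715, 0.049], [0.686, 0.293]]
```

View pics/top.png

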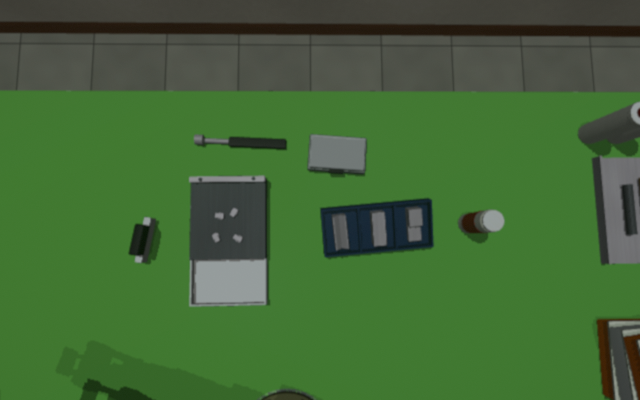

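View pics/scene.png

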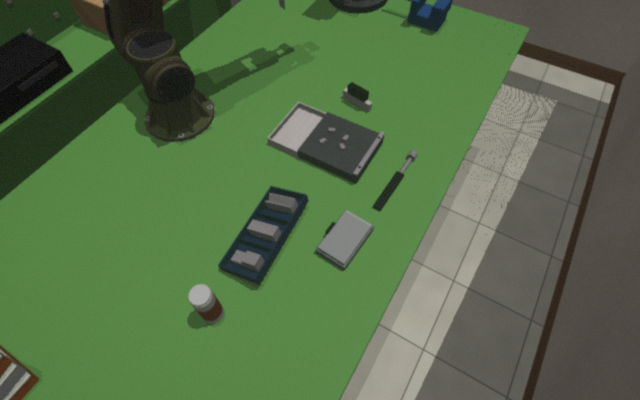

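Top view: plate at columns 190–267, rows 177–260, with the tray below it. The chips are near (219,215), (234,212), (215,238) and (238,238), and the scraper is at (142,240). The grooved block is in the left bin compartment at (340,230). The scene view agrees. I'm moving above the scraper for a closer look.

Request:
move_arm:
  increments:
    - [1,0,0,-0.3,0,0,-0.103]
    - [1,0,0,-0.3,0,0,-0.103]
    - [1,0,0,-0.3,0,0,-0.103]
    - [1,-0.6,-0.27,0,0,0,0]
    - [1,-0.6,-0.27,0,0,0,0]
    - [1,-0.6,-0.27,0,0,0,0]
    - [1,-0.6,-0.27,0,0,0,0]
    - [1,-0.6,-0.27,0,0,0,0]
    - [1,-0.6,-0.27,0,0,0,0]
    - [1,-0.6,-0.27,0,0,0,0]
    - [1,-0.6,-0.27,0,0,0,0]
    - [1,-0.6,-0.27,0,0,0,0]
    - [1,-0.6,-0.27,0,0,0,0]
    - [1,-0.6,-0.27,0,0,0,0]
    - [1,0,0,0,0,0,0]
    - [1,0,0,0,0,0,0]

```text
time_s: 2.8
ee_pos: [0.4977, 0.3748, 0.25]
eef_rot: [-3.141, -0.001, 3.14]
force: [0.2, 0.3, 0.3]
grip_width: 0.0941
grip_force: 0.0
```

```bash
cat >> h.py <<'E'
def look(names,tag=None,c=None):
    c=c if c is not None else wrist()
    if tag: cv2.imwrite(f"pics/{tag}.png",c["color"])
    for t,z in names.items():
        for r in ctrl.cut_out(t,c)[:5]:
            if r["conf"]<.3: continue
            v,u=r["centre"]; m=np.argwhere(r["mask"]).astype(np.float32)
            b=cv2.boxPoints(cv2.minAreaRect(m)); B=np.array([onz(c,(q[1],q[0]),z)[:2] for q in b])
            e=[B[1]-B[0],B[2]-B[1]]; e=max(e,key=np.linalg.norm)
            print(t,round(r["conf"],2),(int(u),int(v)),onz(c,(u,v),z).round(3)[:2],"box",B.round(3).tolist(),"yaw",round(float(np.degrees(np.arctan2(e[1],e[0]))),1))
    return c
def st():
    o=ctrl.get_obs(); print("t",round(float(o["time_s"]),2),o["ee_pos"].round(4),o["eef_rot"].round(3),"F",o["force"].round(1),"w",round(float(o["grip_width"]),4),round(float(o["grip_force"]),1))
E
python3 - <<'E'
from h import *
st()
c=look(dict(scraper=.074,chip0=.044,plate_top=.04,tray_floor=.008),"w1")
print(c["tool_from_camera"].round(3).tolist(),c["K"].round(0).tolist())
E
```

```text
t 2.8 [0.4977 0.3748 0.25  ] [-3.141e+00 -1.000e-03  3.140e+00] F [0.2 0.3 0.3] w 0.0941 0.0
scraper 0.59 (325, 198) [0.513 0.381] box [[0.455, 0.377], [0.564, 0.356], [0.57, 0.383], [0.459, 0.402]] yaw -10.7
chip0 0.83 (126, 200) [0.523 0.126] box [[0.511, 0.121], [0.527, 0.11], [0.54, 0.132], [0.523, 0.143]] yaw 60.3
chip0 0.7 (172, 205) [0.53  0.184] box [[0.513, 0.188], [0.521, 0.172], [0.541, 0.179], [0.533, 0.196]] yaw 19.4
chip0 0.62 (141, 249) [0.592 0.134] box [[0.579, 0.137], [0.6, 0.124], [0.608, 0.138], [0.587, 0.151]] yaw -31.6
chip0 0.62 (167, 244) [0.585 0.171] box [[0.576, 0.166], [0.592, 0.164], [0.592, 0.185], [0.576, 0.187]] yaw 89.9
plate_top 0.69 (151, 156) [0.468 0.163] box [[0.34, 0.266], [0.353, 0.063], [0.697, 0.015], [0.676, 0.266]] yaw -8.0
tray_floor 0.86 (154, 158) [0.474 0.15 ] box [[0.332, 0.256], [0.347, 0.035], [0.721, -0.017], [0.697, 0.258]] yaw -7.9
tray_floor 0.38 (171, 204) [0.538 0.164] box [[0.52, 0.171], [0.529, 0.152], [0.553, 0.161], [0.544, 0.179]] yaw 19.4
[[-0.0, -0.967, -0.254, 0.075], [1.0, -0.0, 0.0, 0.0], [-0.0, -0.254, 0.967, -0.179], [0.0, 0.0, 0.0, 1.0]] [[309.0, 0.0, 320.0], [0.0, 309.0, 201.0], [0.0, 0.0, 1.0]]
```

View pics/w1.png

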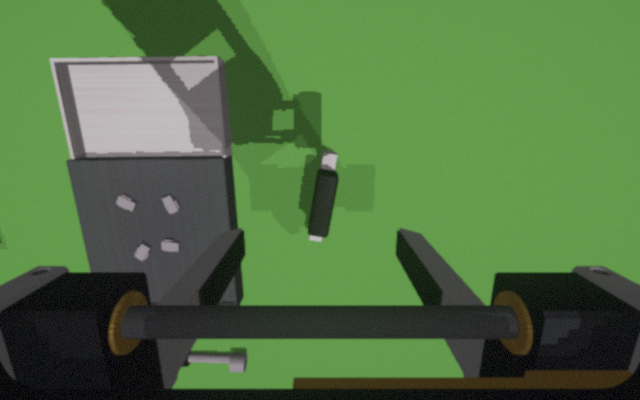

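Run:
```python
from h import *
c=wrist()
for n,uv,z in [("bladeNear",(330.5,154),.036),("bladeFar",(316,241),.036),("gripFarTop",(317,236),.074),("gripNearTop",(327,171),.074),("pNearL",(69,159),.04),("pNearR",(231,157),.04),("pR2",(240,240),.04),("pL2",(91,280),.04)]:
    print(n,onz(c,uv,z).round(4))
t=ctrl.camera("top")
for n,uv,z in [("pNL",(190,261),.04),("pNR",(267,260),.04),("railL",(190,178),.052),("railR",(265,177),.052)]: print(n,onz(t,uv,z).round(4))
r=ctrl.cut_out("scraper",t); m=r[0]["mask"]; print(onz(t,proj(c,[0,0,0])*0+np.argwhere(m).mean(0)[::-1],.06))
im=t["color"][165:315,180:280]; cv2.imwrite("pics/tcrop.png",cv2.resize(im,None,fx=4,fy=4,interpolation=2))
```

```text
bladeNear [0.4643 0.3889 0.036 ]
bladeFar [0.5823 0.3702 0.036 ]
gripFarTop [0.5602 0.372  0.074 ]
gripNearTop [0.4799 0.3838 0.074 ]
pNearL [0.4702 0.0598 0.04  ]
pNearR [0.4676 0.2638 0.04  ]
pR2 [0.5792 0.2678 0.04  ]
pL2 [0.639  0.0557 0.04  ]
pNL [0.4662 0.251  0.04  ]
pNR [0.4671 0.0494 0.04  ]
railL [0.6848 0.2534 0.052 ]
railR [0.6868 0.0549 0.052 ]
[0.52423761 0.37064271 0.06      ]
```

View pics/tcrop.png

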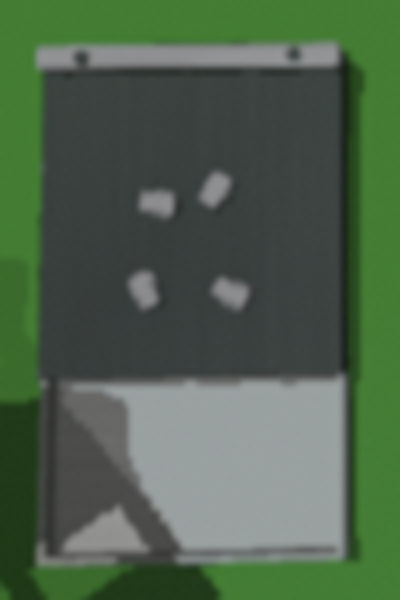

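Request:
move_arm:
  increments:
    - [1,-0.23,0.03,0.3,0,0,0.08]
    - [1,-0.23,0.03,0.4,0,0,0.077]
    - [1,0,0,0.6,0,0,0]
    - [1,0,0,0.6,0,0,0]
    - [1,0,0,0.6,0,0,0]
    - [1,0,0,0.6,0,0,0]
    - [1,0,0,0.6,0,0,0]
    - [1,0,0,0.3,0,0,0]
    - [1,0,0,0.18,0,0,0]
    - [1,0,0,0,0,0,0]
    - [0,0,0,0,0,0,0]
    - [0,0,0,0,0,0,0]
    - [0,0,0,0,0,0,0]
    - [0,0,0,0,0,0,0]
    - [0,0,0,0,0,0,0]
    - [0,0,0,0,0,0,0]
    - [0,0,0,0,0,0,0]
    - [0,0,0,0,0,0,0]
  force: 40

```text
time_s: 5.0
ee_pos: [0.5207, 0.3771, 0.0414]
eef_rot: [-3.142, -0.0, 2.984]
force: [0.8, 0.0, 0.5]
grip_width: 0.0333
grip_force: 0.0
```

Request:
move_arm:
  increments:
    - [0,0,0,0,0,0,0]
    - [0,0,0,0,0,0,0]
    - [0,0,0,-0.2,0,0,0]
    - [0,0,0,-0.4,0,0,0]
    - [0,0,0,-0.5,0,0,0.15]
    - [0,0,0,-0.5,0,0,0.15]
    - [0,0,0,-0.5,0,0,0.15]
    - [0,0,0,0,0,0,0.15]
    - [0,0,0,0,0,0,0.15]
    - [0,0,0,0,0,0,0.15]
    - [0,0,0,0,0,0,0.15]
    - [0,0,0,0,0,0,0.15]
    - [0,0,0,0,0,0,0.15]
    - [0,0,0,0,0,0,0.063]
    - [0,0,0,0,0,0,0]
  force: 40

```text
time_s: 6.5
ee_pos: [0.5206, 0.3771, 0.1469]
eef_rot: [3.142, -0.0, 1.57]
force: [-0.3, 0.2, -2.3]
grip_width: 0.0261
grip_force: 40.0
```

Request:
move_arm:
  increments:
    - [0,-0.45,0.24,0,0,0,0]
    - [0,-0.45,0.24,0,0,0,0]
    - [0,-0.45,0.24,0,0,0,0]
    - [0,-0.45,0.24,0,0,0,0]
    - [0,-0.45,0.24,0,0,0,0]
    - [0,-0.45,0.24,0,0,0,0]
    - [0,-0.45,0.24,0,0,0,0]
    - [0,-0.45,0.24,0,0,0,0]
    - [0,-0.45,0.24,0,0,0,0]
    - [0,-0.45,0.24,0,0,0,0]
    - [0,0,0,0.3,0,0,0]
    - [0,0,0,0.3,0,0,0]
    - [0,0,0,0.2,0,0,0]
    - [0,0,0,0.1,0,0,0]
    - [0,0,0,0,0,0,0]

```text
time_s: 8.0
ee_pos: [0.6401, 0.1527, 0.1005]
eef_rot: [-3.14, 0.0, 1.572]
force: [-0.7, -0.8, -1.7]
grip_width: 0.026
grip_force: 40.0
```

Run:
```python
from h import *
st(); c=look(dict(chip0=.044,scraper=.114),"w2")
```

```text
t 8.0 [0.6401 0.1527 0.1005] [-3.14   0.     1.572] F [-0.7 -0.8 -1.7] w 0.026 40.0
chip0 0.78 (179, 177) [0.53  0.183] box [[0.537, 0.195], [0.514, 0.184], [0.519, 0.169], [0.543, 0.18]] yaw -154.6
chip0 0.7 (182, 246) [0.526 0.125] box [[0.526, 0.141], [0.512, 0.118], [0.527, 0.11], [0.54, 0.133]] yaw -120.4
chip0 0.7 (247, 187) [0.582 0.175] box [[0.577, 0.187], [0.576, 0.164], [0.593, 0.164], [0.594, 0.187]] yaw -93.7
chip0 0.55 (264, 234) [0.594 0.137] box [[0.588, 0.149], [0.58, 0.134], [0.599, 0.124], [0.607, 0.139]] yaw -28.7
scraper 0.89 (321, 232) [0.64  0.164] box [[0.626, 0.214], [0.624, 0.118], [0.655, 0.118], [0.653, 0.214]] yaw -91.1
```

View pics/w2.png

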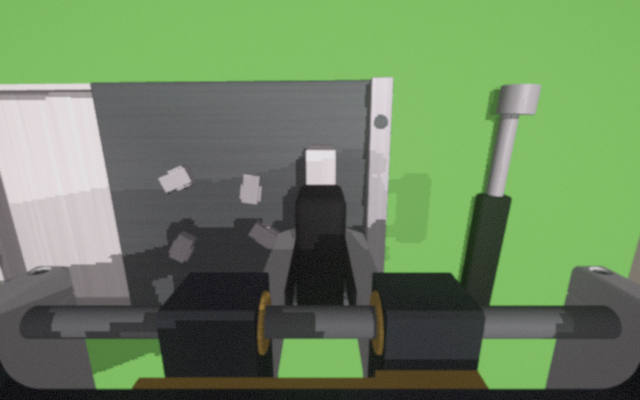

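The scraper is held square behind the chips, with its blade end at (320,165). All four chips are to its left, and the rail is at column 372. Lowering it now.

Request:
move_arm:
  increments:
    - [0,0,0,0.2,0,0,0]
    - [0,0,0,0.1,0,0,0]
    - [0,0,0,0.03,0,0,0]
    - [0,0,0,0.03,0,0,0]
    - [0,0,0,0,0,0,0]

```text
time_s: 8.65
ee_pos: [0.6406, 0.1521, 0.0833]
eef_rot: [-3.141, 0.0, 1.571]
force: [0.1, 0.1, -2.2]
grip_width: 0.0258
grip_force: 40.0
```

Request:
move_arm:
  increments:
    - [0,0,0,0.02,0,0,0]
    - [0,0,0,0.02,0,0,0]
    - [0,0,0,0,0,0,0]

```text
time_s: 8.95
ee_pos: [0.6407, 0.1521, 0.0815]
eef_rot: [3.141, -0.0, 1.571]
force: [0.5, -0.9, -3.4]
grip_width: 0.0258
grip_force: 40.0
```

Request:
move_arm:
  increments:
    - [0,0,-0.1,0,0,0,0]
    - [0,0,-0.2,0,0,0,0]
    - [0,0,-0.2,0,0,0,0]
    - [0,0,-0.2,0,0,0,0]
    - [0,0,-0.2,0,0,0,0]
    - [0,0,-0.2,0,0,0,0]
    - [0,0,-0.2,0,0,0,0]
    - [0,0,-0.2,0,0,0,0]
    - [0,0,-0.2,0,0,0,0]
    - [0,0,-0.2,0,0,0,0]
    - [0,0,-0.2,0,0,0,0]
    - [0,0,-0.2,0,0,0,0]
    - [0,0,-0.2,0,0,0,0]
    - [0,0,-0.2,0,0,0,0]
    - [0,0,-0.2,0,0,0,0]
    - [0,0,-0.2,0,0,0,0]
    - [0,0,-0.2,0,0,0,0]
    - [0,0,-0.2,0,0,0,0]
    - [0,0,-0.2,0,0,0,0]
    - [0,0,-0.2,0,0,0,0]

```text
time_s: 10.95
ee_pos: [0.4448, 0.1521, 0.0814]
eef_rot: [-3.142, 0.0, 1.571]
force: [-0.3, 1.4, -2.0]
grip_width: 0.0258
grip_force: 40.0
```

Request:
move_arm:
  increments:
    - [0,0,-0.1,0,0,0,0]
    - [0,0,0,0,0,0,0]
    - [0,0,0,-0.5,0,0,0]
    - [0,0,0,-0.5,0,0,0]
    - [0,0,0,-0.3,0,0,0]
    - [0,0,0,0,0,0,0]

```text
time_s: 11.55
ee_pos: [0.4418, 0.1523, 0.1482]
eef_rot: [3.138, -0.001, 1.571]
force: [0.1, 0.6, -2.2]
grip_width: 0.0259
grip_force: 40.0
```

Run:
```python
from h import *
st(); c=wrist(); look(dict(chip0=.012),"w3",c); t=ctrl.camera("top"); look(dict(chip0=.012),None,t)
a=cv2.resize(t["color"][165:315,180:280],None,fx=2.66,fy=2.66,interpolation=2); b=cv2.resize(c["color"],None,fx=.8,fy=.8)
o=np.zeros((400,800,3),np.uint8); o[:a.shape[0],:a.shape[1]]=a[:400]; o[:320,280:792]=b; cv2.imwrite("pics/m3.png",o)
```

```text
t 11.55 [0.4418 0.1523 0.1482] [ 3.138e+00 -1.000e-03  1.571e+00] F [ 0.1  0.6 -2.2] w 0.0259 40.0
chip0 0.69 (334, 144) [0.456 0.202] box [[0.447, 0.21], [0.447, 0.188], [0.46, 0.188], [0.46, 0.21]] yaw -89.7
```

View pics/m3.png

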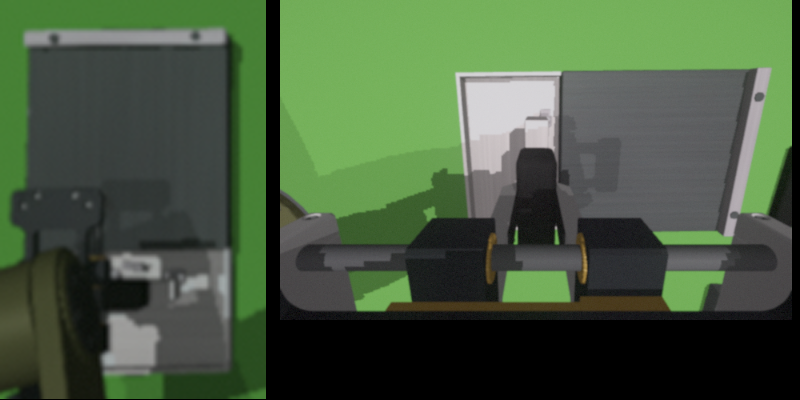

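The plate is clear in both views. At least one chip shows in the tray beside the plate edge, and I'll check the others once the arm is out of the way. Now I'm putting the scraper back on the bench.

Request:
move_arm:
  increments:
    - [0,0.45,0.16,0,0,0,0]
    - [0,0.45,0.16,0,0,0,0]
    - [0,0.45,0.16,0,0,0,0]
    - [0,0.45,0.16,0,0,0,0]
    - [0,0.45,0.16,0,0,0,0]
    - [0,0.45,0.16,0,0,0,0]
    - [0,0.45,0.16,0,0,0,0]
    - [0,0.45,0.16,0,0,0,0]
    - [0,0.45,0.16,0,0,0,0]
    - [0,0.45,0.16,0,0,0,0]
    - [0,0,0,0.5,0,0,0]
    - [0,0,0,0.5,0,0,0]
    - [0,0,0,0.5,0,0,0]
    - [0,0,0,0.3,0,0,0]
    - [0,0,0,0.2,0,0,0]
    - [0,0,0,0.07,0,0,0]
    - [0,0,0,0,0,0,0]

```text
time_s: 13.45
ee_pos: [0.5208, 0.3772, 0.0431]
eef_rot: [3.141, -0.0, 1.571]
force: [0.6, -0.1, -0.9]
grip_width: 0.0256
grip_force: 40.0
```

Request:
move_arm:
  increments:
    - [0,0,0,0.03,0,0,0]
    - [0,0,0,0,0,0,0]
    - [0.6,0,0,0,0,0,0]
    - [0.6,0,0,0,0,0,0]
    - [0.6,0,0,0,0,0,0]
    - [0.6,0,0,0,0,0,0]
    - [0.6,0,0,0,0,0,0]
    - [0.6,0,0,-0.2,0,0,0]
    - [0.6,0,0,-0.5,0,0,0]
    - [0.6,0,0,-0.8,0,0,0]
    - [0.6,0,0,-0.8,0,0,0]
    - [0.6,0,0,-0.8,0,0,0]
    - [0.6,0,0,-0.8,0,0,0]
    - [0.6,0,0,0,0,0,0]

```text
time_s: 14.85
ee_pos: [0.5219, 0.378, 0.2437]
eef_rot: [3.133, -0.005, 1.571]
force: [0.5, 0.4, 0.8]
grip_width: 0.0564
grip_force: 0.0
```

Request:
move_arm:
  increments:
    - [0.6,-0.5,-0.06,0,0,0,0]
    - [0.6,-0.75,-0.06,0,0,0,0]
    - [0.6,-0.75,-0.06,0,0,0,0]
    - [0.6,-0.75,-0.06,0,0,0,0]
    - [0.6,-0.75,-0.06,0,0,0,0]
    - [0.6,-0.75,-0.06,0,0,0,0]
    - [0.6,-0.75,-0.06,0,0,0,0]
    - [0.6,-0.75,-0.06,0,0,0,0]
    - [0.6,-0.75,-0.06,0,0,0,0]
    - [0.6,-0.75,-0.06,0,0,0,0]
    - [0.6,-0.75,-0.06,0,0,0,0]
    - [0.6,-0.75,-0.06,0,0,0,0]
    - [0.6,-0.75,-0.06,0,0,0,0]
    - [0.6,-0.75,-0.06,0,0,0,0]
    - [0.6,0,0,0,0,0,0]

```text
time_s: 16.35
ee_pos: [0.478, -0.1386, 0.2364]
eef_rot: [-3.141, 0.0, 1.567]
force: [-0.4, 0.6, 0.5]
grip_width: 0.0564
grip_force: 0.0
```

Request:
move_arm:
  increments:
    - [0.6,0,0,0,0,0,-0.15]
    - [0.6,0,0,0,0,0,-0.15]
    - [0.6,0,0,0,0,0,-0.15]
    - [0.6,0,0,0,0,0,-0.15]
    - [0.6,0,0,0,0,0,-0.15]
    - [0.6,0,0,0,0,0,-0.15]
    - [0.6,0,0,0,0,0,-0.15]
    - [0.6,0,0,0,0,0,-0.15]
    - [0.6,0,0,0,0,0,-0.15]
    - [0.6,0,0,0,0,0,-0.15]
    - [0.6,0,0,0,0,0,-0.15]
    - [0.6,0,0,0,0,0,0]

```text
time_s: 17.55
ee_pos: [0.4786, -0.1348, 0.2366]
eef_rot: [3.142, 0.0, -3.059]
force: [0.1, -1.6, -0.3]
grip_width: 0.0565
grip_force: 0.0
```

Run:
```python
from h import *
st(); c=wrist(); look(dict(vblock=.057,bin=.05),None,c); t=ctrl.camera("top"); look(dict(chip0=.012,scraper=.074),None,t)
a=cv2.resize(t["color"][165:315,120:280],None,fx=1.8,fy=1.8,interpolation=2); b=cv2.resize(c["color"],None,fx=.8,fy=.8)
o=np.zeros((600,800,3),np.uint8); o[320:320+a.shape[0],:a.shape[1]]=a; o[:320,:512]=b; 
ct=c["color"][60:260,220:420]; o[320:600,300:580]=cv2.resize(ct,(280,280)); cv2.imwrite("pics/m4.png",o)
```

```text
t 17.55 [ 0.4786 -0.1348  0.2366] [ 3.142  0.    -3.059] F [ 0.1 -1.6 -0.3] w 0.0565 0.0
vblock 0.82 (308, 229) [ 0.536 -0.145] box [[0.488, -0.133], [0.493, -0.167], [0.586, -0.157], [0.581, -0.12]] yaw 6.3
bin 0.86 (214, 217) [ 0.531 -0.262] box [[0.492, -0.384], [0.632, -0.396], [0.607, -0.09], [0.469, -0.104]] yaw 94.7
chip0 0.56 (220, 268) [0.444 0.177] box [[0.453, 0.19], [0.44, 0.19], [0.44, 0.168], [0.453, 0.168]] yaw -90.5
chip0 0.43 (212, 263) [0.458 0.2  ] box [[0.462, 0.209], [0.451, 0.209], [0.451, 0.192], [0.461, 0.193]] yaw -90.5
scraper 0.92 (144, 241) [0.517 0.357] box [[0.532, 0.414], [0.509, 0.413], [0.509, 0.292], [0.531, 0.293]] yaw -90.4
```

View pics/m4.png

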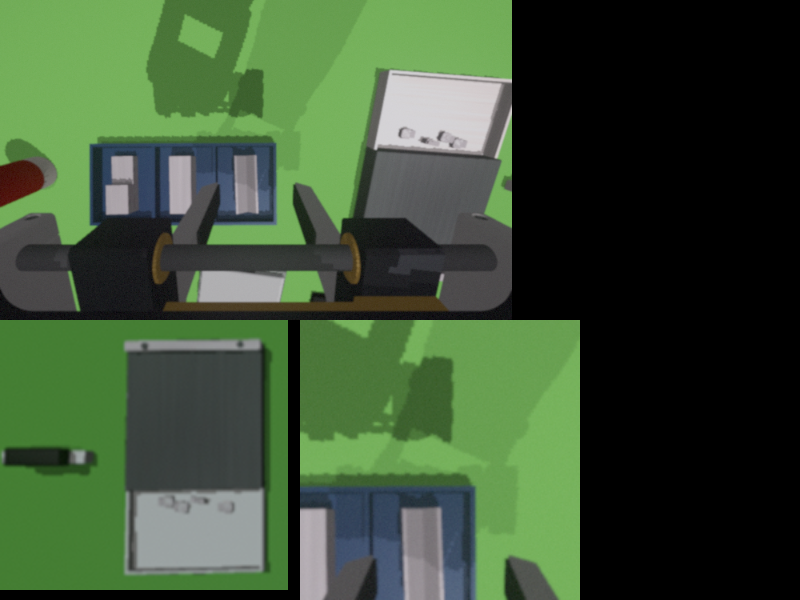

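All four chips lie in the tray (wrist view around (405,132)–(458,142)) and the scraper stands on the bench. The V-block, with its groove visible, is in the bin's +y compartment at about (246,185). Now I'll fit its pose.

```bash
cat > fit.py <<'E'
from h import *
from scipy.optimize import minimize
s=np.radians(15)
def corners(x,y,yaw,b):  # block centre underside; bin centre b, bin yaw ~ yaw
    Rb=R.from_euler("xyz",[0,-s,yaw]).as_matrix()
    d=np.array([x-b[0],y-b[1]])@np.array([np.cos(b[2]),np.sin(b[2])])
    p=np.array([x,y,.023+np.tan(s)*d])
    C=np.array([[i*.045,j*.017,k] for i in(-1,1) for j in(-1,1) for k in(0,.034)])
    return p,C@Rb.T+p
def fit(c,b,x0):
    m=ctrl.cut_out("vblock",c)[0]["mask"]
    def cost(q):
        _,P=corners(*q,b); h=cv2.convexHull(np.array([proj(c,p) for p in P],np.float32))
        im=np.zeros(m.shape,np.uint8); cv2.fillConvexPoly(im,np.round(h*16).astype(np.int32),1,shift=4)
        i=im.astype(bool); return 1-(i&m).sum()/(i|m).sum()
    r=min((minimize(cost,x0+np.array(d),method="Nelder-Mead",options=dict(initial_simplex=x0+np.array(d)+np.array([[0,0,0],[.008,0,0],[0,.008,0],[0,0,.08]]))) for d in([0,0,0],[.006,.004,.04],[-.006,-.004,-.04])),key=lambda r:r.fun)
    return r.x,r.fun,corners(*r.x,b)[0]
E
python3 - <<'E'
from fit import *
b=(.55,-.243,.083)
for c in (wrist(),ctrl.camera("top"),ctrl.camera("scene")):
    x,f,p=fit(c,b,np.array([.54,-.143,.09])); print(x.round(4),round(f,3),p.round(4))
c=wrist(); print([onz(c,np.array(q)/.8,z).round(4).tolist() for q,z in [((91,145),.03),((274,145),.03),((275,223),.064),((91,223),.064)]])
E
```

```text
[ 0.5443 -0.144   0.1089] 0.062 [ 0.5443 -0.144   0.0237]
[ 0.5482 -0.1418  0.041 ] 0.571 [ 0.5482 -0.1418  0.0248]
[ 0.5456 -0.1448  0.0703] 0.143 [ 0.5456 -0.1448  0.024 ]
[[0.5, -0.3959, 0.03], [0.4772, -0.1068, 0.03], [0.5949, -0.0962, 0.064], [0.6176, -0.3847, 0.064]]
```

Request:
move_arm:
  increments:
    - [0.49,0,0,0,0,0,-0.018]
    - [0.49,0,0,0,0,-0.131,0]
    - [0.49,0,0,0,0,-0.131,0]
    - [0.49,-0.05,-0.1,0.4,0,0,0]
    - [0.49,-0.05,-0.11,0.5,0,0,0]
    - [0.49,-0.05,-0.1,0.5,0,0,0]
    - [0.49,0,0,0.5,0,0,0]
    - [0.49,0,0,0.4,0,0,0]
    - [0.49,0,0,0,0,0,0]
    - [0.49,0,0,0,0,0,0]

```text
time_s: 19.2
ee_pos: [0.517, -0.1473, 0.1278]
eef_rot: [-3.142, 0.262, -3.044]
force: [-0.1, -0.7, 0.2]
grip_width: 0.046
grip_force: 0.0
```

Run:
```python
from fit import *
st(); c=wrist(); b=(.547,-.246,.08)
x,f,p=fit(c,b,np.array([.544,-.144,.09])); print(x.round(4),round(f,3),p.round(4))
o=ctrl.get_obs(); Rt=R.from_euler("xyz",o["eef_rot"]).as_matrix()
for yaw in (x[2],): 
    z=R.from_euler("xyz",[0,-s,yaw]).as_matrix()[:,2]; print("shift units",(Rt.T@(p+.006*z-o["ee_pos"])/.05).round(3))
im=c["color"].copy(); P=corners(*x,b)[1]
for q in P: cv2.circle(im,tuple(int(v) for v in proj(c,q)),2,(0,0,255),-1)
cv2.imwrite("pics/w5.png",im)
```

```text
t 19.2 [ 0.517  -0.1473  0.1278] [-3.142  0.262 -3.044] F [-0.1 -0.7  0.2] w 0.046 0.0
[ 0.5444 -0.1448  0.1142] 0.082 [ 0.5444 -0.1448  0.0245]
shift units [1.800e-02 2.000e-03 2.033e+00]
```

View pics/w5.png

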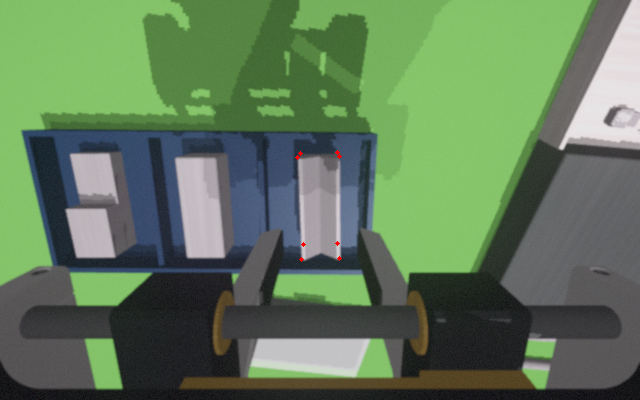

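The fitted corners match the V-block at columns 300–340, rows 155–260. The fingers are centred on it, around column 321. Descending.

Request:
move_arm:
  increments:
    - [0.49,0,0,0.4,0,0,0]
    - [0.49,0,0,0.5,0,0,0]
    - [0.49,0,0,0.5,0,0,0]
    - [0.49,0,0,0.3,0,0,0]
    - [0.49,0,0,0.2,0,0,0]
    - [0.49,0,0,0.1,0,0,0]
    - [0.49,0,0,0,0,0,0]
  force: 60

```text
time_s: 20.0
ee_pos: [0.543, -0.1448, 0.0311]
eef_rot: [-3.141, 0.262, -3.044]
force: [0.7, 0.2, 0.0]
grip_width: 0.0459
grip_force: 0.0
```

Request:
move_arm:
  increments:
    - [0,0,0,0,0,0,0]
    - [0,0,0,0,0,0,0]
    - [0,0,0,0,0,0,0]
    - [0,0,0,0,0,0,0]
    - [0,0,0,0,0,0,0]
    - [0,0,0,0,0,0,0]
    - [0,0,0,-0.1,0,0,0]
    - [0,0,0,-0.3,0,0,0]
    - [0,0,0,-0.5,0,0,0]
    - [0,0,0,-0.5,0,0,0]
    - [0,0,0,-0.5,0,0,0]
    - [0,0,0,-0.4,0,0,0]
    - [0,0,0,0,0,0,0]
  force: 60

```text
time_s: 21.3
ee_pos: [0.5133, -0.1479, 0.1439]
eef_rot: [-3.14, 0.264, -3.044]
force: [0.1, -0.7, -7.6]
grip_width: 0.0336
grip_force: 59.9
```

Request:
move_arm:
  increments:
    - [0,0,0,0,0,0.131,0]
    - [0,0,0,0,0,0.131,0]
    - [0,0,0,0,0,0,0.09]
    - [0,-0.1,0.3,0,0,0,0]
    - [0,-0.15,0.5,0,0,0,0]
    - [0,-0.15,0.5,0,0,0,0]
    - [0,-0.15,0.5,0,0,0,0]
    - [0,-0.15,0.5,0,0,0,0]
    - [0,-0.15,0.5,0,0,0,0]
    - [0,-0.15,0.5,0,0,0,0]
    - [0,-0.15,0.5,0,0,0,0]
    - [0,-0.15,0.5,0,0,0,0]
    - [0,-0.15,0.5,0,0,0,0]
    - [0,-0.15,0.5,0,0,0,0]
    - [0,-0.15,0.5,0,0,0,0]
    - [0,-0.1,0.3,0,0,0,0]
    - [0,0,0,0,0,0,0]

```text
time_s: 23.0
ee_pos: [0.6031, 0.1601, 0.1407]
eef_rot: [3.141, -0.001, -3.131]
force: [-0.4, 0.1, -6.4]
grip_width: 0.0333
grip_force: 59.9
```

Run:
```python
from h import *
st(); c=wrist(); o=ctrl.get_obs(); z=o["ee_pos"][2]-.006
look(dict(vblock=z+.034),None,c)
t=ctrl.camera("top"); a=cv2.resize(t["color"][165:265,180:280],None,fx=3,fy=3,interpolation=2)
im=np.zeros((600,640,3),np.uint8); im[:400]=c["color"]; im[300:600,340:640]=a; cv2.imwrite("pics/w6.png",im)
print(proj(c,[.6735,.053,.052]),proj(c,[.6735,.253,.052]),proj(t,[.6735,.153,.052])-[180,165])
```

```text
t 23.0 [0.6031 0.1601 0.1407] [ 3.141e+00 -1.000e-03 -3.131e+00] F [-0.4  0.1 -6.4] w 0.0333 59.9
vblock 0.91 (323, 236) [0.587 0.162] box [[0.553, 0.143], [0.628, 0.142], [0.627, 0.179], [0.552, 0.176]] yaw -1.0
[207.06394191 275.59538425] [416.22261834 277.48967675] [47.93320918 17.0611765 ]
```

View pics/w6.png

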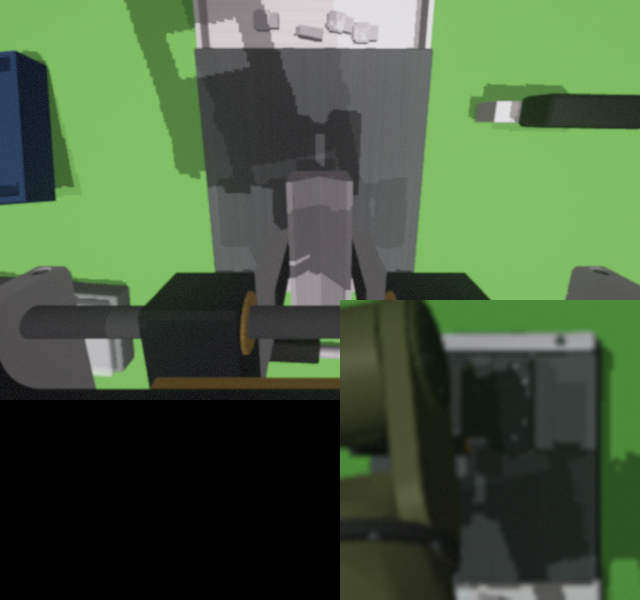

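The V-block is held level and square to the plate, whose near edge at row 48 is horizontal in the hand's view. The chips are still in the tray. Lowering.

Request:
move_arm:
  increments:
    - [0,0,0,0.3,0,0,0]
    - [0,0,0,0.5,0,0,0]
    - [0,0,0,0.5,0,0,0]
    - [0,0,0,0.3,0,0,0]
    - [0,0,0,0.1,0,0,0]
    - [0,0,0,0.04,0,0,0]
    - [0,0,0,0.04,0,0,0]
    - [0,-0.1,0,0,0,0,0]
    - [0,-0.1,0,0,0,0,0]
    - [0,-0.1,0,0,0,0,0]
    - [0,0,0,0,0,0,0]

```text
time_s: 24.25
ee_pos: [0.6192, 0.1581, 0.053]
eef_rot: [3.141, 0.001, -3.135]
force: [-0.7, -0.3, -6.9]
grip_width: 0.0335
grip_force: 59.9
```

Request:
move_arm:
  increments:
    - [0,0,0,0.04,0,0,0]
    - [0,0,0,0.03,0,0,0]
    - [0,0,0,0.03,0,0,0]
    - [0,0,0,0,0,0,0]

```text
time_s: 24.65
ee_pos: [0.6186, 0.1582, 0.0496]
eef_rot: [3.141, 0.001, -3.134]
force: [-8.6, -2.5, 9.2]
grip_width: 0.0335
grip_force: 59.9
```

Request:
move_arm:
  increments:
    - [0,0,0,-0.02,0,0,0]
    - [0,-0.04,0,0,0,0,0]
    - [0,-0.04,0,0,0,0,0]
    - [0,0,0,0,0,0,0]

```text
time_s: 25.05
ee_pos: [0.6229, 0.1584, 0.0495]
eef_rot: [3.141, 0.001, -3.134]
force: [-3.9, 0.2, 4.9]
grip_width: 0.0334
grip_force: 59.9
```

Run:
```python
from h import *
o=ctrl.get_obs(); st(); print(o["moment"].round(2))
c=wrist(); m=ctrl.cut_out("vblock",c)[0]["mask"]; 
rows=np.where(m[:,312:332].any(1))[0]; print("rows",rows.min(),rows.max())
for z in (.04,.074): print(z,onz(c,(322,rows.min()),z).round(4))
im=c["color"]; i=cv2.resize(im[80:330,180:460],None,fx=2.8,fy=2.4,interpolation=2); cv2.imwrite("pics/w7.png",i)
```

```text
t 25.05 [0.6229 0.1584 0.0495] [ 3.141e+00  1.000e-03 -3.134e+00] F [-3.9  0.2  4.9] w 0.0334 59.9
[0.14 0.52 0.06]
rows 170 305
0.04 [0.5781 0.1593 0.04  ]
0.074 [0.5727 0.1591 0.074 ]
```

View pics/w7.png

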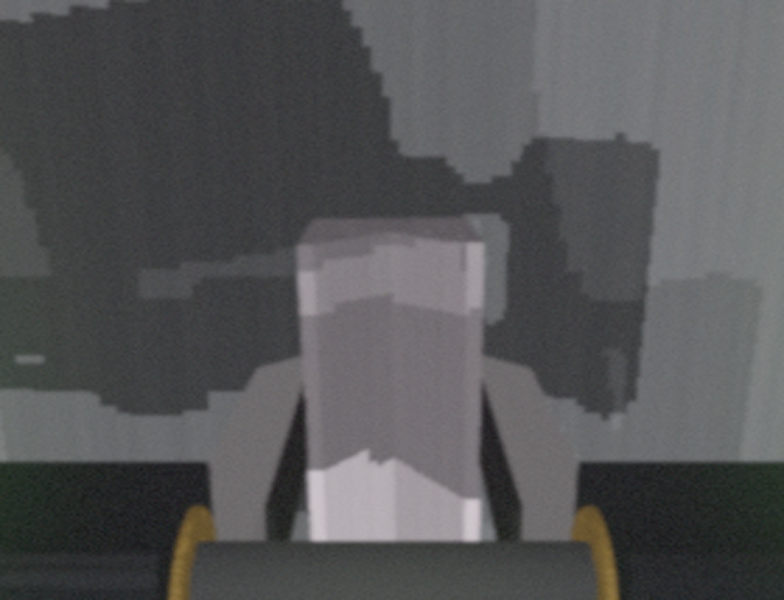

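The V-block sits flat on the plate, with its near end bottom at about (390,218) in the crop, which is x≈0.578. That leaves about 5 mm to the rail, so I'm sliding it on gently.

Request:
move_arm:
  increments:
    - [0,-0.03,0,0,0,0,0]
    - [0,-0.03,0,0,0,0,0]
    - [0,-0.03,0,0,0,0,0]
    - [0,0,0,0,0,0,0]

```text
time_s: 25.55
ee_pos: [0.6272, 0.1584, 0.0496]
eef_rot: [3.141, 0.001, -3.134]
force: [-4.9, -0.4, 5.8]
grip_width: 0.0335
grip_force: 59.9
```

Request:
move_arm:
  increments:
    - [0,-0.03,0,0,0,0,0]
    - [0,-0.03,0,0,0,0,0]
    - [0,0,0,0,0,0,0]

```text
time_s: 25.85
ee_pos: [0.6295, 0.1585, 0.0496]
eef_rot: [3.141, -0.001, -3.134]
force: [-10.7, -0.0, 9.5]
grip_width: 0.0338
grip_force: 59.9
```

Request:
move_arm:
  increments:
    - [0,-0.02,0,0,0,0,0]
    - [0,0,0,0,0,0,0]

```text
time_s: 26.05
ee_pos: [0.6296, 0.1585, 0.0496]
eef_rot: [-3.142, -0.003, -3.134]
force: [-19.3, -1.3, 15.5]
grip_width: 0.0335
grip_force: 59.9
```

Rail contact: x force is −19 N and the block has stopped advancing. I'll ease off, release and rise.

Request:
move_arm:
  increments:
    - [0,0.02,0,0,0,0,0]
    - [0,0,0,0,0,0,0]
    - [0.55,0,0,0,0,0,0]
    - [0.55,0,0,0,0,0,0]
    - [0.55,0,0,0,0,0,0]
    - [0.55,0,0,0,0,0,0]
    - [0.55,0,0,0,0,0,0]
    - [0.55,0,0,-0.1,0,0,0]
    - [0.55,0,0,-0.3,0,0,0]
    - [0.55,0,0,-0.5,0,0,0]
    - [0.55,0,0,-0.6,0,0,0]
    - [0.55,0,0,-0.6,0,0,0]
    - [0.55,0.8,0,-0.6,0,0,0]
    - [0.55,0.8,0,-0.6,0,0,0]
    - [0.55,0.8,0,-0.2,0,0,0]
    - [0.55,0,0,0,0,0,0]
    - [0.55,0,0,0,0,0,0]

```text
time_s: 27.75
ee_pos: [0.51, 0.1575, 0.2255]
eef_rot: [3.141, 0.003, -3.134]
force: [-0.1, 0.3, 1.1]
grip_width: 0.0519
grip_force: 0.0
```

Run:
```python
from h import *
st(); c=wrist(); look(dict(vblock=.074,chip0=.012),None,c)
i=cv2.resize(c["color"],(800,500)); cv2.imwrite("pics/w8.png",i)
```

```text
t 27.75 [0.51   0.1575 0.2255] [ 3.141e+00  3.000e-03 -3.134e+00] F [-0.1  0.3  1.1] w 0.0519 0.0
vblock 0.8 (322, 274) [0.612 0.161] box [[0.571, 0.142], [0.652, 0.142], [0.652, 0.176], [0.571, 0.174]] yaw -0.2
chip0 0.79 (333, 124) [0.442 0.173] box [[0.436, 0.167], [0.451, 0.167], [0.45, 0.187], [0.436, 0.187]] yaw 90.4
chip0 0.75 (355, 134) [0.453 0.201] box [[0.443, 0.188], [0.46, 0.188], [0.46, 0.212], [0.443, 0.211]] yaw 90.4
chip0 0.56 (280, 125) [0.443 0.108] box [[0.436, 0.099], [0.452, 0.099], [0.452, 0.121], [0.435, 0.122]] yaw 90.4
chip0 0.5 (312, 133) [0.452 0.148] box [[0.447, 0.139], [0.456, 0.137], [0.461, 0.16], [0.451, 0.162]] yaw 79.3
```

View pics/w8.png

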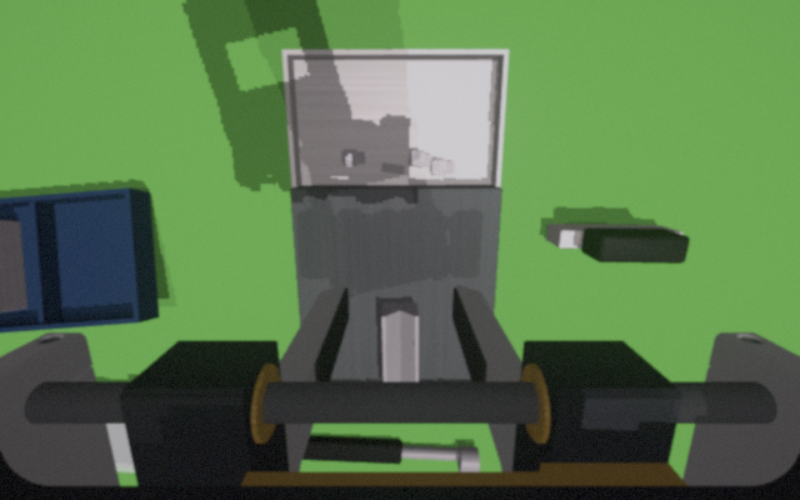

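Run:
```python
from h import *
st(); print(ctrl.hand_in())
```

```text
t 27.9 [0.5106 0.1573 0.2235] [-3.141 -0.    -3.135] F [-0.3  0.1  0. ] w 0.0518 0.0
the job is handed in; nothing more can be done
None
```

I handed the job in at about 28 s, and the hand-in gave no verdict. All four chips are in the tray, the scraper stands on the bench, and the V-block is released groove up on the plate, where I felt its end touch the rail; the gripper hid that end in the last picture. I viewed 11 pictures, one over the limit of 10.

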